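# Ready the contact grill for scraping and hold its lid half open

## Robot

A 7-joint arm with a two-finger parallel gripper is mounted at the origin on a cart in front of the work surface, level with it; the furniture and walls round the work are solid. World frame = base frame: x ahead of the robot, y to its left, z up, the work surface at z = 0. Lengths are in mm, angles in rad, forces in N, time in s.
With the tool pointing down it reaches from about 425 to 825 mm from the base axis. Payload 3.6 kg.
Tool frame: the origin (TCP) lies on the centre line of the jaws, within the pads' length; the fingertips stand 25 mm ahead of it and the grasp point (between the pads) lies 6 mm ahead of it (r.nose_length is the z of the fingertips in the tool frame, in mm); z points along the fingers, y is the line along which they close (so a half turn about z gives the same grasp; the last joint's range is limited). The gripper opens to 85 mm and grips with 20 to 120 N. Pads are 22 mm wide; open, the fingers measure 114 mm over their backs; the gripper's body (76 mm by 85 mm) begins 54 mm behind the grasp point. The pads swing forward as they close: fully open they stand 13 mm farther back than shut.
Start: joints at [-1.131, 0.615, -0.013, 1.423, 0.008, 1.103, -0.04], TCP at [291.905, 580.738, 256.297] pointing down, gripper open.
Joint ranges: [-3.12, 3.12], [-0.3, 2.06], [-1.34, 1.32], [0.26, 2.42], [-1.36, 4.5], [0.01, 1.98], [-2.84, 2.84]. Speed limits (rad/s): [2.79, 2.79, 3.14, 3.14, 3.14, 3.14, 3.14].

## Interface

Orientations are given as a rotation vector (axis times angle).
In Python, from workcell import r gives the robot as it stands. The module is installed in compiled form; this text tells all that it offers.
- The arm moves only by the tool apply_moves, never from a script. Its argument "commands" is a list of rows, each a list of 3 entries, a list of its own where there are three numbers: the shift along the world's x, y, z in cm, then the turn about the world's z in degrees, then the finger opening in cm, from 0 to 8.54. In form: [[[dx, dy, dz], spin, grip], ...]. A call has exactly 5 rows; each row is the pose to reach, as a shift and turn from the pose commanded when the call began; what a row does not reach only later rows make up. A row lasts 1/12 s, in which the tool goes at most 41.7 mm and 7.16 degrees, less where a joint would pass 70% of its speed; a pose out of reach is approached as far as the arm can. A call with a gripper value outside its range is refused whole. The fingers move at their own pace and stop on an object; "force" is the grip in N (left out, the last holds). Time passes only in rows, so rows that repeat a pose let the fingers close, or fill a call up. It gives the time, the measured TCP pose, the force, the opening and the grip force at its end, in the units of the state.
- r.get_obs(): the state, without advancing time (a new reading comes with each control period).
- r.read_camera(name): name is "side" or "top" or "wrist"; returns the picture (384x512x3 uint8, red, green, blue); there is no depth.
- r.get_calibration(name): a dict with "camera_matrix" (3x3 intrinsics, pixels), "distortion" ([k1, k2, p1, p2, k3] as OpenCV has them; the pictures are not rectified), "rvec" (rotation vector, rad) and "tvec" (3), from world to camera coordinates, as OpenCV has them. Camera axes: x right, y down, z forward; pixel columns grow to the right and rows downward; lengths in mm; the calibration is good to about 2 mm. A picture is of the moment at which its call begins: read the wrist's pose just before it. get_calibration takes no time and is no camera call; for the wrist camera it gives the pose at the moment of the call.
- r.close_job(): hands the job in; it is judged then, once.
The state is a dict: "clock": time; "qpos": joint angles; "dq": joint speeds; "joint_efforts": joint torques, N m; "position": TCP position; "orientation": TCP orientation; "wrist_force": force on the tool from outside, world axes, zero at the start; "ft_torque": the same for the moment, N m; "opening": opening from 0.0 (shut) to 1.0 (fully open); "gripper_force": force on a finger pad.
Only numpy, scipy, OpenCV 4.12 (cv2) and the standard library are available. Lean on these libraries where they do the work, as an engineer would, in place of code of your own. Each camera call takes 0.05 s, during which the arm holds its last target. There are 200 camera calls.

## Task

I want to scrape down the contact grill, so first slide its drip tray all the way into the slot under the spout on the grill's left side, then push the red lock on the front of the lid sideways towards the handle so the lid is free. Then lift the lid smoothly by its bar handle to half open, 45 degrees, and keep holding it there while I work: the hinge does not stay by itself and the lid must not drop, so finish with the lid still held in the gripper. Leave the cup, the pepper mill, the salt pig and the spoon rest where they stand.

Things in the scene. Friction and masses are not known exactly. Their poses are not given: they have to be found in the camera images.
- grill: closed contact grill (sandwich press), black base, brushed steel lid; fixed on the worktop. Base 200 (x) x 220 (y) mm, 110 mm high when shut. Origin: on the worktop under the middle of the base. x points from its front (handle) to its rear (hinge), y to its left, z up
- slot_mouth (a point): middle of the mouth of the drip tray's slot in the grill's left side, on the worktop, at x = -45, y = +110 mm of the grill. The slot is 88 mm wide (x), 35 mm high, open to the worktop below, and runs 60 mm along -y to its back wall. A steel spout sticks out 16 mm over it, 43 to 56 mm above the worktop; it is 34 mm wide
- tray_home (a point): where the drip tray's origin lies when it is fully home: on the worktop at x = -45, y = +100 mm of the grill. 40 mm of the tray and its fin then stand out of the grill's side
- drip_tray: loose aluminium drip tray, 80 (x) x 100 (y) x 24 mm high, 0.16 kg, on the worktop left of the grill. Origin: middle of its underside. Its -y end (corners bevelled) goes in first; a black grip fin sticks out at its +y end. It slides in flat on the worktop, with 4 mm play on each side, along the grill's -y until it meets the slot's back wall
- tray_fin (a point): middle of the tray's upright black grip fin, 67 mm from the tray's origin along its +y, 21 mm above the worktop. Fin 12 mm thick (tray x), 34 mm long (tray y), 4 to 38 mm above the worktop
- lock (a joint): slide of the red lock, m: 0 locked (as it starts), 0.016 fully open. It moves with light friction (1.5 N) along the grill's y towards the handle (-y) and stays where it is left. Its steel bolt runs under a keeper on the base; the lid is free from 0.011 on.
- lock_tab (a point): middle of the red tab of the lock, near the left end of the lid's front edge; locked, at x = -110, y = +81 mm of the grill. Tab 18 (grill x) x 22 (grill y) mm, 66 to 110 mm above the worktop, 1 mm ahead of the lid's rim. The steel keeper outside it (+y) is only 65 mm high: fingertips above it can push the tab's outer side. Open, the tab ends 5 mm short of the handle's left arm
- lid (a joint): hinge angle of the lid, rad: 0 shut, grows as the front is lifted (0.785 = 45 degrees, stop at 1.75). Nearly frictionless: let go, the lid falls shut
- lid_hinge (a point): middle of the hinge axis, at the rear edge of the grill, 66 mm above the worktop; the axis runs along the grill's y
- grill_top: the upper half (lid with handle), 0.5 to 0.85 kg, centre of mass about 105 mm ahead of the hinge axis. Origin on the hinge axis; shut, its axes are parallel to the grill's; its rim's front edge is 200 mm ahead of the hinge, its top 44 mm above the hinge axis
- handle (a point): middle of the round steel bar handle in front of the lid: 20 mm thick, 108 mm long along the grill's y, on two thin black arms (14 mm) 42 mm left and right of its middle. Shut: 248 mm ahead of the hinge axis and 19 mm above it (85 mm above the worktop); 38 mm are free between bar and lid, nothing is under the bar
- espresso_cup: white espresso cup, 63 x 88 x 51 mm, at the right of the grill near the front edge; leave alone. Origin under its middle
- pepper_mill: orange pepper mill, 65 mm thick, 206 mm high, on the hob left of the grill; leave alone. Origin under its middle
- salt_pig: orange round salt pig (salt cellar with a side opening), 110 mm thick, 120 mm high, behind the grill at the left; leave alone. Origin under its middle
- spoon_rest: orange-red oblong spoon rest, 93 x 203 x 20 mm, at the left on the hob; leave alone. Origin under its middle

How it is judged (in metres and radians):
On the way, in this order (a step that is already met when the one before it is completed fails the run):
1. the drip tray is fully home in its slot while the lid is still shut (y of drip_tray in the frame of grill below 0.106 m and value of joint lid below 0.05 rad), for 0.2 s.
2. the red lock has been slid open (value of joint lock above 0.011 m), for 0.2 s.
At the end, for the whole second after the job is handed in: The robot holds the lid still at 45 degrees (39 to 51 degrees), and nothing else carries it; the lock is open, and the drip tray lies flat in its slot, within 6 mm of fully home (value of joint lid between 0.68 and 0.89 rad and velocity of joint lid between -0.1 and 0.1 rad/s and contact force between any of the fingers, the arm and grill_top above 0.7 N and value of joint lock above 0.011 m and y of drip_tray in the frame of grill below 0.106 m and horizontal distance between drip_tray and tray_home below 0.01 m and angle between the x axis of drip_tray and the x axis of grill, either way round below 0.12 rad and height (world z) of drip_tray below 0.005 m and angle between drip_tray's own z axis and vertical below 0.06 rad and contact force between grill_top and espresso_cup below 0.1 N and contact force between grill_top and pepper_mill below 0.1 N and contact force between grill_top and salt_pig below 0.1 N and contact force between grill_top and spoon_rest below 0.1 N and contact force between grill_top and drip_tray below 0.1 N); the arm keeps its last pose, push and grip.
It fails at once if the lid is dropped or slammed (falls faster than 1.5 rad/s) (velocity of joint lid below -1.5 rad/s).
It fails at once if the cup is disturbed (moved over 30 mm) (distance of espresso_cup from where it was at the start of the episode above 0.03 m).
It fails at once if the pepper mill is disturbed (moved over 30 mm) (distance of pepper_mill from where it was at the start of the episode above 0.03 m).
It fails at once if the salt pig is disturbed (moved over 30 mm) (distance of salt_pig from where it was at the start of the episode above 0.03 m).
It fails at once if the spoon rest is disturbed (moved over 30 mm) (distance of spoon_rest from where it was at the start of the episode above 0.03 m).
It also fails if it takes over 61 s, if anything falls off the work surface, if the arm or the gripper's body presses on something with over 40 N, if the wrist force passes 120 N, or if a joint passes its speed limit or range.

## Working session

There is one attempt and no reset: what is moved stays moved. The work goes in short steps, Python scripts to look and compute and a tool call to move; the robot and the scene stay as the last step left them, time stands still between calls to the robot, and variables do not carry over. Pictures are saved under pics/ and viewed, at most 11 in all, crops included, and the job is handed in when it is done.

Besides the shell and the picture viewer there is one more tool, called after "Request:" as name([rows], argument=value, ...), one row to a line, values as JSON. apply_moves: Moves the arm, as the interface text tells. Its arguments: {"type":"object","properties":{"commands":{"type":"array"},"force":{"type":"number"}},"required":["commands"]}

```bash
mkdir -p pics
python3 - <<'E'
from workcell import r
import cv2,numpy as np
for n in ("side","top"):
    im=r.read_camera(n); cv2.imwrite(f"pics/{n}0.png",im[:,:,::-1])
    c=r.get_calibration(n); R=cv2.Rodrigues(np.array(c["rvec"],float))[0]
    print(n,(-R.T@np.array(c["tvec"]).ravel()).round(),R.round(2).tolist(),np.array(c["camera_matrix"]).round().tolist(),c["distortion"])
a=cv2.imread("pics/side0.png")
o=r.get_obs(); print(o["clock"],o["position"],o["orientation"],o["opening"])
E
```

```text
side [-597. -707.  996.] [[0.52, -0.85, 0.0], [-0.47, -0.29, -0.83], [0.71, 0.43, -0.56]] [[470.0, 0.0, 252.0], [0.0, 470.0, 190.0], [0.0, 0.0, 1.0]] [-0.15890728  0.          0.          0.          0.        ]
top [ 355.   69. 1229.] [[-0.16, -0.99, 0.0], [-0.96, 0.15, -0.21], [0.21, -0.04, -0.98]] [[374.0, 0.0, 254.0], [0.0, 374.0, 191.0], [0.0, 0.0, 1.0]] [-0.04233125  0.          0.          0.          0.        ]
0.1 [291.63096115 580.17988563 255.23924496] [-0.72486163 -3.05627637  0.0036307 ] 1.0016041173921166
```

View pics/top0.png

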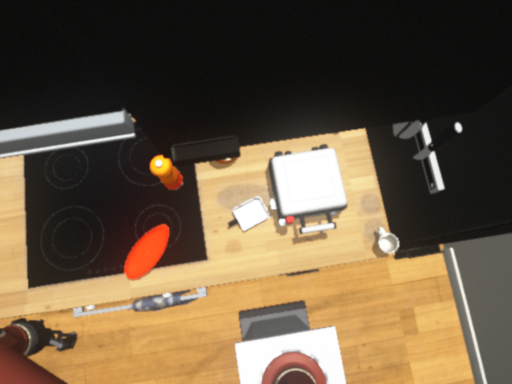

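View pics/side0.png

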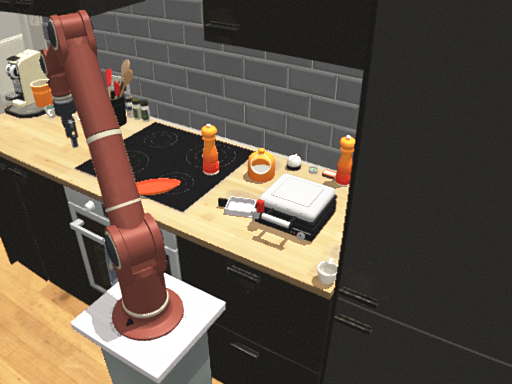

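The top view shows the grill at about (308,182), tray at (250,213) with its fin at (233,224), red lock at (290,219) and bar handle at (318,228). The side view shows the lock at (260,206), tray at (240,207), fin at (223,203) and handle at about (272,219). Next I'll make enlarged crops and helpers.

```bash
cat > h.py <<'E'
import numpy as np, cv2
def cam(r,n):
    c=r.get_calibration(n); return dict(K=np.array(c["camera_matrix"],float),d=np.array(c["distortion"],float).ravel(),R=cv2.Rodrigues(np.array(c["rvec"],float))[0],t=np.array(c["tvec"],float).ravel())
def ray(c,uv):
    p=cv2.undistortPoints(np.array([[uv]],float),c["K"],c["d"])[0,0]
    d=c["R"].T@np.array([p[0],p[1],1]); return -c["R"].T@c["t"],d/np.linalg.norm(d)
def plane(c,uv,z):
    o,d=ray(c,uv); return o+d*(z-o[2])/d[2]
def tri(*cu):
    A=np.zeros((3,3));b=np.zeros(3);rs=[ray(c,u) for c,u in cu]
    for o,d in rs: P=np.eye(3)-np.outer(d,d);A+=P;b+=P@o
    x=np.linalg.solve(A,b); return x,[np.linalg.norm((np.eye(3)-np.outer(d,d))@(x-o)) for o,d in rs]
def proj(c,X): return cv2.projectPoints(np.array(X,float).reshape(-1,3),cv2.Rodrigues(c["R"])[0],c["t"],c["K"],c["d"])[0].reshape(-1,2)
def blobs(m,amin=8):
    n,l,s,ce=cv2.connectedComponentsWithStats(m.astype(np.uint8)); return [(int(s[i,4]),ce[i].round(1).tolist(),s[i,:4].tolist()) for i in range(1,n) if s[i,4]>=amin]
E
python3 - <<'E'
from h import *
from workcell import r
for n,(u,v,w,h) in dict(top=(215,135,150,112),side=(205,160,150,112)).items():
    a=cv2.imread(f"pics/{n}0.png"); 
    if n=="top": A=cv2.resize(a[v:v+h,u:u+w],None,fx=5,fy=5,interpolation=cv2.INTER_CUBIC)
    else: B=cv2.resize(a[v:v+h,u:u+w],None,fx=5,fy=5,interpolation=cv2.INTER_CUBIC)
    hs=cv2.cvtColor(a,cv2.COLOR_BGR2HSV); H,S,V=hs[...,0],hs[...,1],hs[...,2]
    print(n,blobs(((H<5)|(H>172))&(S>170)&(V>100)))
cv2.imwrite("pics/c_top.png",A);cv2.imwrite("pics/c_side.png",B)
t=cam(r,"top")
for nm,uv,z in [("lock",(290,219),110),("handle",(318,228),95),("tray",(250,213),20),("fin",(233,224),38),("grilltop",(308,180),110)]: print(nm,plane(t,uv,z).round())
E
```

```text
top [(36, [177.2, 184.3], [172, 178, 11, 11]), (28, [140.1, 238.1], [135, 234, 10, 9]), (9, [130.8, 249.9], [129, 248, 4, 4])]
side [(81, [108.0, 76.3], [105, 69, 7, 17]), (61, [116.7, 88.6], [114, 82, 6, 14]), (114, [210.2, 168.0], [203, 162, 16, 11]), (107, [342.5, 179.6], [336, 175, 15, 10]), (82, [260.0, 205.8], [257, 200, 7, 13])]
lock [493. -67. 110.]
handle [ 454. -148.   95.]
tray [544.  48.  20.]
fin [515. 108.  38.]
grilltop [ 604. -143.  110.]
```

View pics/c_top.png

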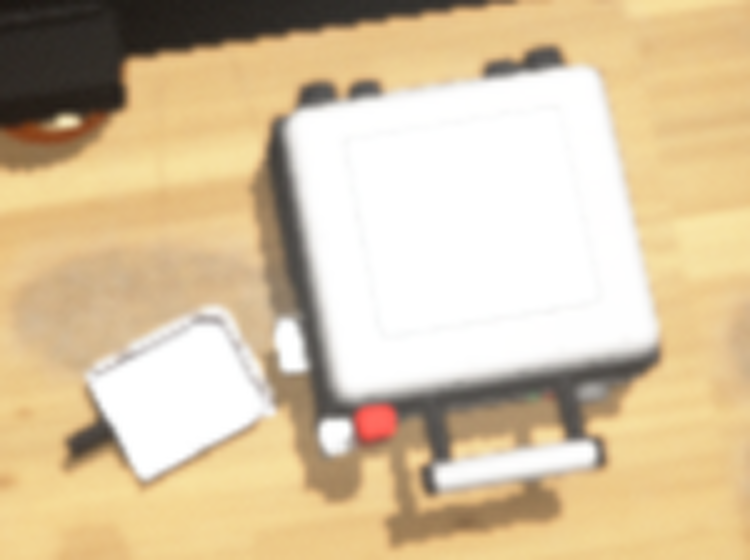

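View pics/c_side.png

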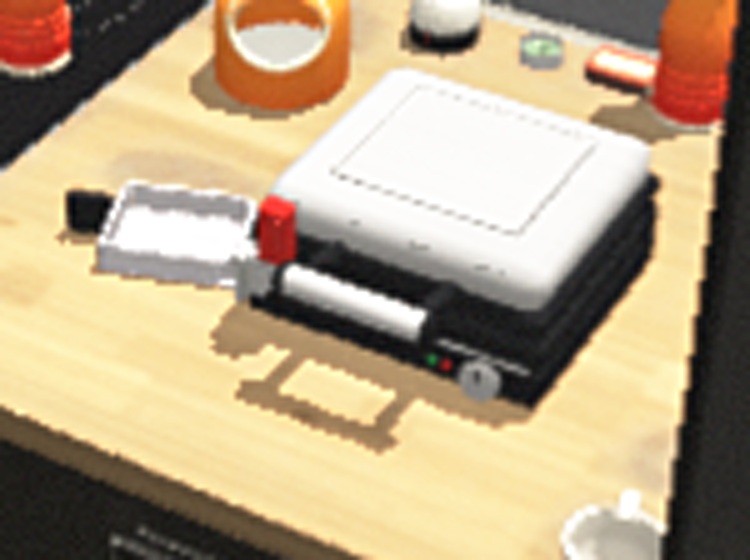

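Crops: top shows lock top at crop (376,422), bar ends (430,476)/(600,452), keeper (336,435), spout (290,345), tray corners (88,377),(145,482),(270,405), fin end (72,448). Side shows the bar ends at (285,280)/(422,325), lock top (277,205) and the open tray. I'll triangulate these.

Run:
```python
from h import *
from workcell import r
t,s=cam(r,"top"),cam(r,"side")
T=lambda x,y:(214.6+x/5,134.6+y/5); S=lambda x,y:(204.6+x/5,159.6+y/5)
hm=tri((t,T(515,464)),(s,S(353,302))); lk=tri((t,T(376,422)),(s,S(277,203))); 
print("handle",hm[0].round(1),hm[1],"lock top",lk[0].round(1),lk[1])
print("tray +y/-x corner tri",tri((t,T(145,482)),(s,S(100,245)))[0].round(),"tray other",tri((t,T(88,377)),(s,S(125,185)))[0].round())
print("fin end",tri((t,T(72,445)),(s,S(68,192)))[0].round())
a,b=plane(t,T(430,476),90),plane(t,T(600,452),90); print("bar",a.round(),b.round(),np.linalg.norm(a-b),np.degrees(np.arctan2(*(a-b)[[1,0]])))
# tray
c=[plane(t,T(*p),24) for p in [(88,377),(145,482),(270,405)]]; f=plane(t,T(72,445),38)
print([x.round() for x in c],f.round(),"w",np.linalg.norm(c[0]-c[1]),"l",np.linalg.norm(c[2]-c[1]),np.degrees(np.arctan2(*(c[0]-c[1])[[1,0]])))
print("lid corners",[plane(t,T(*p),105).round() for p in [(290,115),(600,68),(655,365),(340,395)]])
print("spout",plane(t,T(290,345),56).round(),"keeper",plane(t,T(336,435),65).round(), "mill",plane(t,(163,165),200).round(), "rest",plane(t,(148,252),20).round(),"cup",plane(t,(388,242),50).round())
print(r.nose_length)
```

```text
handle [ 456.  -147.9   85.5] [np.float64(1.2280702859490196), np.float64(1.2280702859490165)] lock top [493.6 -66.7 109.7] [np.float64(0.7684374591574548), np.float64(0.7684374591577253)]
tray +y/-x corner tri [490.  76.  23.] tray other [564. 103.  21.]
fin end [519. 121.  36.]
bar [458. -95.  90.] [ 455. -201.   90.] 106.02299310238514 88.77825305445295
[array([563., 104.,  24.]), array([489.,  78.,  24.]), array([526., -10.,  24.])] [518. 120.  38.] w 78.28631213377686 l 95.43242062616389 19.577536567620612
lid corners [array([694., -48., 105.]), array([ 693., -248.,  105.]), array([ 501., -242.,  105.]), array([513., -48., 105.])]
spout [557. -27.  56.] keeper [495. -45.  65.] mill [693. 276. 200.] rest [471. 392.  20.] cup [ 378. -367.   50.]
25.0
```

The points agree with the text: bar 85.5 mm high and 106 mm long, tray 78 mm wide. The grill origin is about (604,-148) with yaw ≈ 0, and the fin is about (521,106) at 19.6°. Moving over the fin.

Request:
apply_moves([
  [[1.75,-3.6,0],-7,5],
  [[3.5,-7.2,0],-14,5],
  [[5.25,-10.8,0],-21,5],
  [[7,-14.4,0],-28,5],
  [[8.75,-18,0],-35,5],
], force=40)

```text
clock: 0.52
position: [379.7, 398.7, 255.9]
orientation: [-1.618, -2.692, 0.001]
wrist_force: [1.3, 0.1, 0.1]
opening: 0.585
gripper_force: 0.0
```

Request:
apply_moves([
  [[1.75,-3.6,0],-7,5],
  [[3.5,-7.2,0],-8.7,5],
  [[5.25,-10.8,0],-8.7,5],
  [[7,-14.4,0],-8.7,5],
  [[8.75,-18,0],-8.7,5],
])

```text
clock: 0.93
position: [467.1, 218.9, 256.1]
orientation: [-1.81, -2.567, 0.001]
wrist_force: [0.7, 1.0, -0.4]
opening: 0.584
gripper_force: 0.0
```

Request:
apply_moves([
  [[1.75,-3.6,-1.5],0,5],
  [[3.5,-7.2,-3],0,5],
  [[5.25,-10.8,-4.5],0,5],
  [[5.5,-11.5,-5],0,5],
  [[5.5,-11.5,-5],0,5],
])

```text
clock: 1.35
position: [522.0, 100.4, 204.5]
orientation: [-1.822, -2.559, 0.008]
wrist_force: [0.4, 1.0, -0.4]
opening: 0.589
gripper_force: 0.0
```

Run:
```python
from h import *
from workcell import r
o=r.get_obs(); print(o["clock"],o["position"].round(1) if hasattr(o["position"],"round") else o["position"],o["orientation"],o["opening"],o["qpos"])
c=cam(r,"wrist"); im=r.read_camera("wrist"); cv2.imwrite("pics/w1.png",im[:,:,::-1]); np.savez("w1.npz",**c)
print((-c["R"].T@c["t"]).round(),c["R"].round(2))
```

```text
1.35 [522.  100.4 204.5] [-1.82154315 -2.55899535  0.00774085] 0.588856026806196 [-0.38609971  0.50155894  0.22839898  1.83542688 -0.14458001  0.82475976
  0.2474583 ]
[500. 165. 322.] [[ 0.94  0.33 -0.01]
 [ 0.32 -0.91  0.27]
 [ 0.08 -0.26 -0.96]]
```

View pics/w1.png

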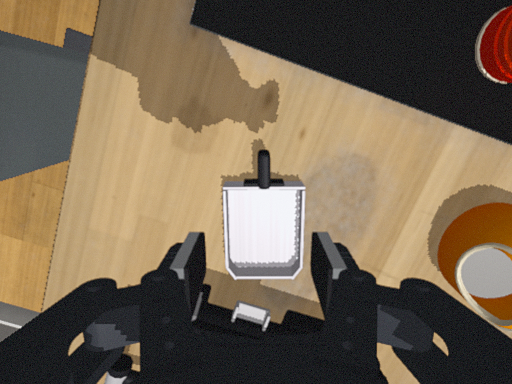

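The wrist view shows the tray with +y rim corners at (222,187) and (306,187), -y end at row 277 (cols 228–301), the fin's far end at (264,152) and the spout at (252,314). Computing from these.

Run:
```python
from h import *
from workcell import r
c=dict(np.load("w1.npz")); t=cam(r,"top")
T=lambda x,y:(214.6+x/5,134.6+y/5)
p,q=plane(c,(222,187),24),plane(c,(306,187),24); e1,e2=plane(c,(228,278),24),plane(c,(301,278),24); f=plane(c,(264,151),38)
print(p.round(1),q.round(1),np.linalg.norm(p-q),np.degrees(np.arctan2(*(q-p)[[1,0]])),"mid",(p+q)/2,"front mid",(e1+e2)/2)
ya=((p+q)-(e1+e2))[:2]; ya/=np.linalg.norm(ya); print("len",np.linalg.norm(p+q-e1-e2)/2,"yaw from y",np.degrees(np.arctan2(-ya[0],ya[1])))
print("fin end",f.round(1),"fin mid",(f[:2]-17*ya).round(1),((p+q)[:2]/2+17*ya).round(1),"orig",((p+q)[:2]/2-50*ya).round(1))
print("spout outer edge",plane(c,(234,315),56).round(1),plane(c,(270,322),56).round(1),"mid top",plane(c,(252,310),56).round(1))
print("tri corner", tri((c,(222,187)),(t,T(145,482)))[0].round(1),tri((c,(264,151)),(t,T(72,445)))[0].round(1))
o=r.get_obs(); R=cv2.Rodrigues(np.array(o["orientation"]))[0]; print("tool y ang",np.degrees(np.arctan2(R[1,1],R[0,1])),"tool z",R[:,2])
```

```text
[492.1  78.1  24. ] [568.5 104.8  24. ] 80.96726284171802 19.230082009285585 mid [530.29862968  91.43960725  24.        ] front mid [563.63446688  -1.41044433  24.        ]
len 98.6529782668751 yaw from y 19.749596777612226
fin end [517.9 126.2  38. ] fin mid [523.6 110.2] [524.6 107.4] orig [547.2  44.4]
spout outer edge [542.4 -31.3  56. ] [578.  -27.3  56. ] mid top [557.  -20.2  56. ]
tri corner [490.7  77.4  19.5] [520.7 122.   11.2]
tool y ang 19.378257985064927 tool z [-2.65710818e-03 -9.18672999e-04 -9.99996048e-01]
```

Fin middle is at (524,108), yaw 19.5°. Descending to grasp it.

Request:
apply_moves([
  [[0.2,0.8,-4],0,5],
  [[0.2,0.8,-8],0,5],
  [[0.2,0.8,-12],0,5],
  [[0.2,0.8,-15],0,5],
  [[0.2,0.8,-17.4],0,5],
])

```text
clock: 1.82
position: [522.2, 117.0, 30.2]
orientation: [-1.803, -2.568, 0.0]
wrist_force: [0.6, 0.3, 0.5]
opening: 0.582
gripper_force: 0.0
```

Request:
apply_moves([
  [[0,0,0],0,1],
  [[0,0,0],0,1],
  [[0,0,0],0,1],
  [[0,0,0],0,1],
  [[0,0,0],0,1],
])

```text
clock: 2.23
position: [524.9, 114.6, 34.0]
orientation: [1.809, 2.566, 0.004]
wrist_force: [0.4, 0.4, 0.5]
opening: 0.136
gripper_force: 40.5
```

The fin is gripped (11.6 mm opening). Now turning the tray to the grill's yaw and lining it up with the slot.

Request:
apply_moves([
  [[0.5,0,0],-4,1],
  [[1.3,-0.2,0],-8,1],
  [[2.1,-0.5,0],-12,1],
  [[2.9,-0.7,0],-16,1],
  [[3.5,-0.9,0],-20.5,1],
])

```text
clock: 2.65
position: [560.1, 105.5, 34.0]
orientation: [2.241, 2.201, 0.005]
wrist_force: [0.5, 0.4, 1.5]
opening: 0.133
gripper_force: 40.6
```

Request:
apply_moves([
  [[0,0,0],0,1],
  [[0,0,0],0,1],
  [[0,0,0],0,1],
  [[0,0,0],0,1],
  [[0,0,0],0,1],
])

```text
clock: 3.07
position: [560.7, 105.2, 34.0]
orientation: [2.234, 2.205, 0.007]
wrist_force: [1.1, -0.0, 5.6]
opening: 0.134
gripper_force: 41.3
```

Run:
```python
from h import *
from workcell import r
o=r.get_obs(); print(o["clock"],o["position"].round(1),o["orientation"],o["wrist_force"])
R=cv2.Rodrigues(np.array(o["orientation"]))[0]; print("tool y ang",np.degrees(np.arctan2(R[1,1],R[0,1])))
c=cam(r,"wrist"); im=r.read_camera("wrist"); cv2.imwrite("pics/w2.png",im[:,:,::-1]); np.savez("w2.npz",**c)
cv2.imwrite("pics/w2b.png",cv2.resize(im[:,:,::-1],None,fx=1.5,fy=1.5,interpolation=cv2.INTER_CUBIC))
cv2.imwrite("pics/t2.png",r.read_camera("top")[:,:,::-1])
```

```text
3.0667 [560.7 105.2  34. ] [2.2344886  2.20451227 0.00668971] [ 1.11172727 -0.03618197  5.58474558]
tool y ang -0.7739815843994631
```

View pics/w2b.png

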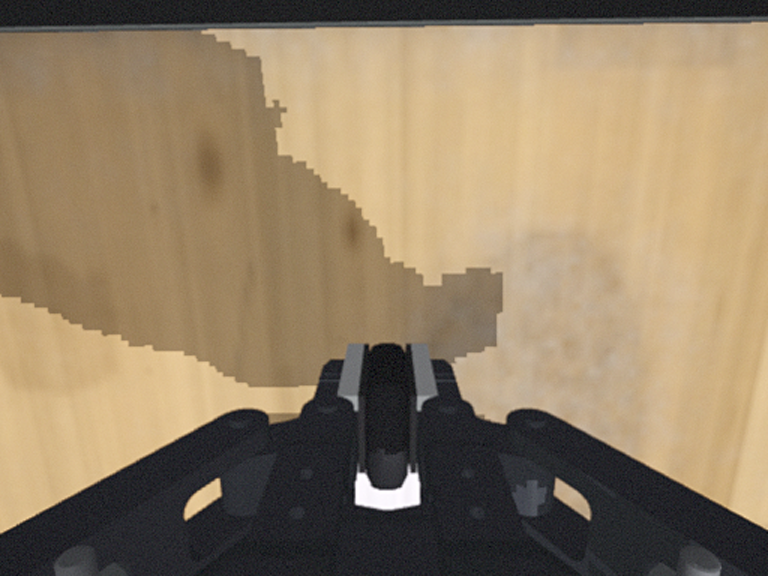

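The fin is held squarely, between cols 345–430 around row 380, and the force is small. Sliding the tray in.

Request:
apply_moves([
  [[-0.1,-1.2,0.1],0,1],
  [[-0.1,-2.4,0.1],0,1],
  [[-0.1,-3.6,0.1],0,1],
  [[-0.1,-4.8,0.1],0,1],
  [[-0.1,-6,0.1],0,1],
])

```text
clock: 3.58
position: [558.1, 45.1, 34.0]
orientation: [-2.237, -2.205, -0.003]
wrist_force: [0.6, 3.8, 5.9]
opening: 0.128
gripper_force: 41.3
```

Request:
apply_moves([
  [[0,-0.4,0],0,1],
  [[0,-0.8,0],0,1],
  [[0,-1.2,0],0,1],
  [[0,-1.6,0],0,1],
  [[0,-1.8,0],0,1],
])

```text
clock: 4.0
position: [558.1, 28.2, 34.0]
orientation: [-2.236, -2.204, -0.004]
wrist_force: [-0.7, 8.5, 7.4]
opening: 0.131
gripper_force: 41.5
```

Request:
apply_moves([
  [[0,-0.2,0],0,1],
  [[0,-0.4,0],0,1],
  [[0,-0.6,0],0,1],
  [[0,-0.6,0],0,1],
  [[0,-0.6,0],0,1],
])

```text
clock: 4.42
position: [557.6, 27.7, 34.0]
orientation: [-2.227, -2.205, -0.009]
wrist_force: [-0.9, 13.7, 9.1]
opening: 0.132
gripper_force: 41.8
```

Request:
apply_moves([
  [[0,-0.2,0],0,1],
  [[0,-0.4,0],0,1],
  [[0,-0.6,0],0,1],
  [[0,-0.6,0],0,1],
  [[0,-0.6,0],0,1],
])

```text
clock: 4.83
position: [556.8, 27.2, 34.0]
orientation: [-2.218, -2.205, -0.014]
wrist_force: [-2.3, 20.8, 9.9]
opening: 0.134
gripper_force: 42.1
```

Run:
```python
from h import *
from workcell import r
o=r.get_obs(); print(o["clock"],o["position"].round(1),o["wrist_force"])
im=r.read_camera("side")[:,:,::-1]; a=r.read_camera("top")[:,:,::-1]
cv2.imwrite("pics/s3.png",im); cv2.imwrite("pics/t3.png",a)
z=np.hstack([cv2.resize(x,(400,400),interpolation=cv2.INTER_CUBIC) for x in (a[170:250,225:305],im[165:245,205:285])]); cv2.imwrite("pics/st3.png",z)
```

```text
4.8333 [556.8  27.2  34. ] [-2.27343054 20.75013522  9.86272614]
```

View pics/st3.png

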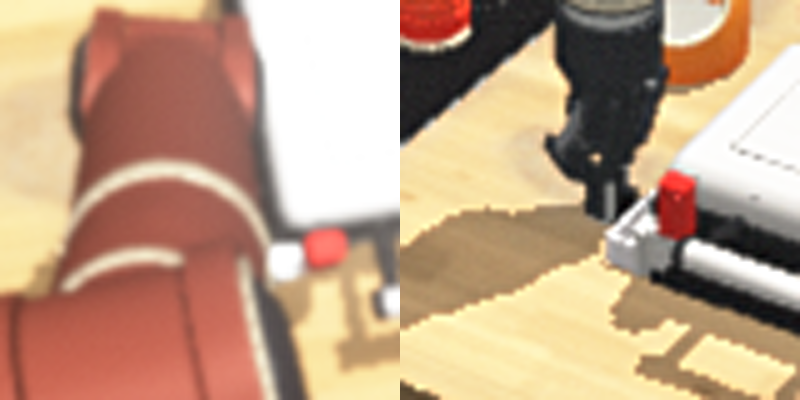

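The side view shows the tray squarely in the slot, its near outer corner at image (247,213). Checking that corner and the stand-out numerically, then releasing.

Run:
```python
from h import *
from workcell import r
s=cam(r,"side")
print(plane(s,(247,212.5),24).round(1), proj(s,[[519,2,24],[519,8,24]]).round(1))
```

```text
[512.2  -4.9  24. ] [[246.4 210.9]
 [244.9 210.4]]
```

Request:
apply_moves([
  [[0,0.6,0],0,1],
  [[0,0.9,0],0,3.5],
  [[0,0.9,0],0,3.5],
  [[0,0.9,0],0,3.5],
  [[0,0.9,0],0,3.5],
])

```text
clock: 5.35
position: [557.4, 21.3, 32.9]
orientation: [2.241, 2.201, -0.004]
wrist_force: [0.3, -0.0, -0.2]
opening: 0.412
gripper_force: 0.0
```

Request:
apply_moves([
  [[0,0,2],0,3.5],
  [[0,0,4.5],0,3.5],
  [[0,1,8],0,3.5],
  [[0,1,12],0,3.5],
  [[0,1,16],0,3.5],
])

```text
clock: 5.77
position: [557.0, 32.7, 194.1]
orientation: [-2.239, -2.202, 0.004]
wrist_force: [0.2, -0.1, -0.1]
opening: 0.412
gripper_force: 0.0
```

Run:
```python
from h import *
from workcell import r
o=r.get_obs(); print(o["clock"],o["position"].round(1),o["wrist_force"],o["orientation"])
c=cam(r,"wrist"); im=r.read_camera("wrist")[:,:,::-1]; np.savez("w4.npz",**c)
cv2.imwrite("pics/w4.png",cv2.resize(im,None,fx=1.5,fy=1.5,interpolation=cv2.INTER_CUBIC))
```

```text
5.7667 [557.   32.7 194.1] [ 0.22517131 -0.08418517 -0.08467968] [-2.23939715 -2.20202923  0.00414233]
```

View pics/w4.png

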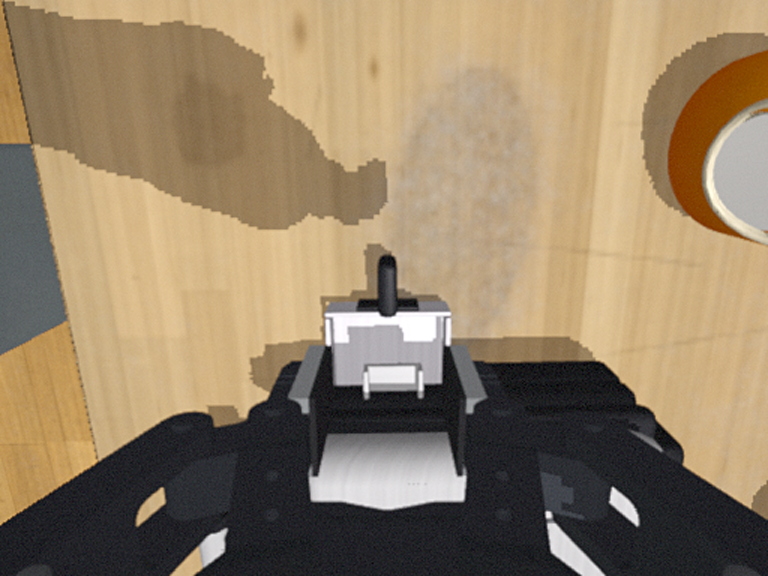

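The wrist view (1.5×) shows the tray in the slot, with its rim corners at (325,306)/(450,304) and the spout at (365–421,363) centred over the tray. Computing the stand-out.

Run:
```python
from h import *
c=dict(np.load("w4.npz")); P=lambda u,v,z: plane(c,(u/1.5-.2,v/1.5-.2),z)
a,b=P(325,306,24),P(450,304,24); print("rim",a.round(1),b.round(1),np.degrees(np.arctan2(*(b-a)[[1,0]])))
print("fin tip",P(387,256,38).round(1),"spout outer",P(367,364,56).round(1),P(419,363,56).round(1),"wall top edge at floor-ish z35",P(335,386,35).round(1),P(440,385,35).round(1))
```

```text
rim [516.7   8.6  24. ] [595.4   8.7  24. ] 0.09920642918544695
fin tip [556.4  43.1  38. ] spout outer [543.9 -16.8  56. ] [574.  -16.6  56. ] wall top edge at floor-ish z35 [522.  -41.4  35. ] [588.7 -41.6  35. ]
```

The tray is at about y = 101 mm in the grill frame, which is home. Closing the fingers and going to the outer side of the lock.

Request:
apply_moves([
  [[-2,-1.6,0],0,0],
  [[-4,-3.2,0],0,0],
  [[-6,-4.8,0],0,0],
  [[-7.3,-5.9,0],0,0],
  [[-7.3,-5.9,0],0,0],
])

```text
clock: 6.23
position: [481.1, -29.8, 193.0]
orientation: [-2.246, -2.194, 0.007]
wrist_force: [-0.8, -0.1, 0.0]
opening: -0.001
gripper_force: 0.0
```

Request:
apply_moves([
  [[0,0,-2],0,0],
  [[0,0,-4],0,0],
  [[0,0,-6],0,0],
  [[0,0,-8],0,0],
  [[0,0,-9],0,0],
])

```text
clock: 6.65
position: [484.3, -25.6, 101.0]
orientation: [-2.238, -2.202, 0.004]
wrist_force: [0.4, -0.7, -0.0]
opening: -0.0
gripper_force: 0.0
```

Run:
```python
from h import *
from workcell import r
o=r.get_obs(); print(o["clock"],o["position"].round(1),o["wrist_force"],o["opening"])
s=cam(r,"side"); im=r.read_camera("side")[:,:,::-1]; cv2.imwrite("pics/s5.png",im)
cv2.imwrite("pics/s5c.png",cv2.resize(im[150:240,215:335],None,fx=6,fy=6,interpolation=cv2.INTER_CUBIC))
print(proj(s,[o["position"]-[0,0,25]]))
hs=cv2.cvtColor(np.ascontiguousarray(im),cv2.COLOR_BGR2HSV); H,S,V=hs[...,0],hs[...,1],hs[...,2]
print([b for b in blobs(((H<5)|(H>172))&(S>170)&(V>100)) if 240<b[1][0]<300])
```

```text
6.65 [484.3 -25.6 101. ] [ 0.4229564  -0.66750813 -0.01870841] -0.00040971283668957153
[[247.69857022 206.16138302]]
[(82, [260.0, 205.8], [257, 200, 7, 13])]
```

View pics/s5c.png

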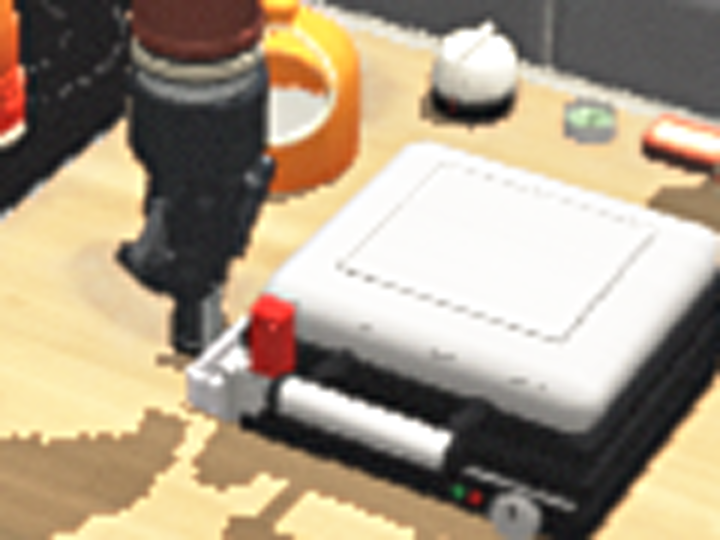

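The closed fingers stand left of the red tab (crop (190,330) against tab (272,335)), clear above the keeper. Pushing.

Request:
apply_moves([
  [[0,-0.7,0],0,0],
  [[0,-1.4,0],0,0],
  [[0,-2,0],0,0],
  [[0,-2.6,0],0,0],
  [[0,-3.2,0],0,0],
])

```text
clock: 7.12
position: [485.8, -57.7, 104.2]
orientation: [2.238, 2.203, 0.003]
wrist_force: [1.0, 1.1, 2.1]
opening: -0.001
gripper_force: 0.8
```

Request:
apply_moves([
  [[0,-0.1,0],0,0],
  [[0,-0.2,0],0,0],
  [[0,-0.3,0],0,0],
  [[0,-0.4,0],0,0],
  [[0,-0.4,0],0,0],
])

```text
clock: 7.53
position: [485.0, -61.1, 103.4]
orientation: [-2.238, -2.205, -0.0]
wrist_force: [0.5, 1.4, 0.7]
opening: -0.001
gripper_force: 0.5
```

Run:
```python
from h import *
from workcell import r
s=cam(r,"side"); o=r.get_obs(); print(o["clock"],o["position"].round(1),o["wrist_force"])
im=r.read_camera("side")[:,:,::-1]; cv2.imwrite("pics/s6.png",im)
hs=cv2.cvtColor(np.ascontiguousarray(im),cv2.COLOR_BGR2HSV); H,S,V=hs[...,0],hs[...,1],hs[...,2]
b=[b for b in blobs(((H<5)|(H>172))&(S>170)&(V>100)) if 240<b[1][0]<300]; print(b)
for z in (88,): print(plane(s,(260.0,205.8),z)-plane(s,b[0][1],z), proj(s,[[494,-67,88],[494,-83,88]]))
```

```text
7.5333 [485.  -61.1 103.4] [0.47673066 1.35135308 0.72459026]
[(71, [263.9, 206.4], [261, 201, 7, 12])]
[-3.82095386e+00  1.27053622e+01 -1.13686838e-13] [[259.85743488 205.58284599]
 [264.0303768  207.06584736]]
```

The tab has moved about 13–15 mm and only friction is felt. Pushing on to the stop.

Request:
apply_moves([
  [[0,-0.1,0],0,0],
  [[0,-0.2,0],0,0],
  [[0,-0.3,0],0,0],
  [[0,-0.4,0],0,0],
  [[0,-0.4,0],0,0],
])

```text
clock: 8.0
position: [484.8, -61.6, 103.3]
orientation: [-2.232, -2.205, -0.004]
wrist_force: [0.1, 8.0, 3.1]
opening: 0.001
gripper_force: 4.1
```

Request:
apply_moves([
  [[0,-0.1,0],0,0],
  [[0,-0.2,0],0,0],
  [[0,-0.2,0],0,0],
  [[0,-0.2,0],0,0],
  [[0,-0.2,0],0,0],
])

```text
clock: 8.42
position: [484.8, -61.7, 103.4]
orientation: [-2.228, -2.206, -0.006]
wrist_force: [0.6, 11.8, 4.5]
opening: 0.003
gripper_force: 5.6
```

The stop is felt at TCP y = -61.6, which fits a grill origin of y ≈ -148.5. Retreating and going over the handle.

Request:
apply_moves([
  [[0,1,0],0,0],
  [[0,1.5,3.5],0,0],
  [[0,1,7],0,0],
  [[-1,-2,8],0,2],
  [[-2,-5,8],0,4.4],
])

```text
clock: 8.83
position: [467.0, -117.6, 186.0]
orientation: [2.229, 2.205, 0.005]
wrist_force: [0.3, -0.7, -0.4]
opening: 0.272
gripper_force: 0.0
```

Request:
apply_moves([
  [[-0.9,-2,0],0,4.4],
  [[-0.9,-3.1,0],0,4.4],
  [[-0.9,-3.1,0],0,4.4],
  [[-0.9,-3.1,0],0,4.4],
  [[-0.9,-3.1,0],0,4.4],
])

```text
clock: 9.25
position: [456.5, -146.6, 182.8]
orientation: [-2.235, -2.206, -0.001]
wrist_force: [0.1, -0.9, 0.1]
opening: 0.518
gripper_force: 0.0
```

Run:
```python
from h import *
from workcell import r
o=r.get_obs(); print(o["clock"],o["position"].round(1),o["wrist_force"],o["opening"])
c=cam(r,"wrist"); im=r.read_camera("wrist")[:,:,::-1]; np.savez("w7.npz",**c)
cv2.imwrite("pics/w7.png",cv2.resize(im,None,fx=1.5,fy=1.5,interpolation=cv2.INTER_CUBIC))
print("expected bar ends px*1.5",1.5*proj(c,[[457,-94.5,85.5],[455,-202,85.5],[494,-82.5,110]]))
```

```text
9.25 [ 456.5 -146.6  182.8] [ 0.12967547 -0.87999664  0.13437019] 0.5178435985002253
expected bar ends px*1.5 [[387.30127276 191.09776342]
 [385.92871109 409.39465301]
 [483.00303932 163.03837654]]
```

View pics/w7.png

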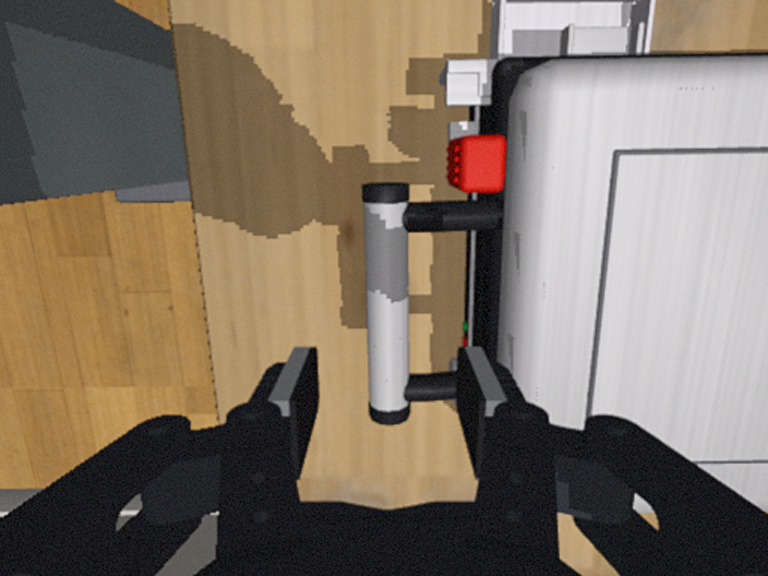

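The bar spans (386,190)–(389,418), as predicted. The red tab is beside the left arm (open), and the fingers straddle the bar clear of the lid. Descending and gripping.

Request:
apply_moves([
  [[0,0,-2.5],0,4.4],
  [[0,0,-5],0,4.4],
  [[0,0,-7.5],0,4.4],
  [[0,0,-9.3],0,4.4],
  [[0,0,-9.3],0,4.4],
])

```text
clock: 9.72
position: [455.0, -146.1, 87.5]
orientation: [-2.232, -2.203, 0.003]
wrist_force: [-0.2, -0.8, -0.5]
opening: 0.513
gripper_force: 0.0
```

Request:
apply_moves([
  [[0,0,0],0,1.5],
  [[0,0,0],0,1.5],
  [[0,0,0],0,1.5],
  [[0,0,0],0,1.5],
  [[0,0,0],0,1.5],
], force=60)

```text
clock: 10.13
position: [456.5, -147.7, 91.1]
orientation: [2.236, 2.206, 0.002]
wrist_force: [0.2, 1.9, 1.9]
opening: 0.216
gripper_force: 59.0
```

Gripped (about 18–20 mm at 59 N). Lifting along the arc about the hinge at (704, 66).

Request:
apply_moves([
  [[0.04,0,0.43],0,1.5],
  [[0.12,0,1.2],0,1.5],
  [[0.25,0,2.1],0,1.5],
  [[0.45,0,3.2],0,1.5],
  [[0.71,0,4.28],0,1.5],
])

```text
clock: 10.55
position: [463.1, -147.7, 133.9]
orientation: [-2.237, -2.205, -0.0]
wrist_force: [3.5, 2.3, -7.0]
opening: 0.214
gripper_force: 58.6
```

Run:
```python
from workcell import r
import numpy as np
o=r.get_obs(); print(o["clock"],o["position"].round(1),o["wrist_force"],o["opening"],o["ft_torque"])
f=lambda t:np.array([248-248.7*np.cos(np.radians(t+4.38)),248.7*np.sin(np.radians(t+4.38))-19])/10
for t in [10,12.5,15,17.5,20,22.5,25,27.5,30,32.5,35,37.5,40,42,43.5,45]: print(t,f(t).round(2),(f(t)-f(10)).round(2),(f(t)-f(22.5)).round(2),(f(t)-f(35)).round(2))
```

```text
10.55 [ 463.1 -147.7  133.9] [ 3.50958444  2.33437571 -7.0274074 ] 0.21382881105493776 [ 0.35423069 -0.24278991  0.29649084]
10 [0.71 4.28] [0. 0.] [-1.91 -5.07] [-4.87 -9.6 ]
12.5 [1.   5.32] [0.29 1.04] [-1.62 -4.02] [-4.58 -8.56]
15 [1.34 6.35] [0.63 2.08] [-1.28 -2.99] [-4.24 -7.53]
17.5 [1.72 7.37] [1.01 3.09] [-0.9  -1.98] [-3.86 -6.51]
20 [2.15 8.37] [1.44 4.09] [-0.47 -0.98] [-3.43 -5.51]
22.5 [2.62 9.34] [1.91 5.07] [0. 0.] [-2.96 -4.53]
25 [ 3.13 10.3 ] [2.42 6.02] [0.51 0.96] [-2.45 -3.58]
27.5 [ 3.68 11.23] [2.97 6.96] [1.06 1.89] [-1.9  -2.64]
30 [ 4.27 12.14] [3.57 7.87] [1.66 2.8 ] [-1.3  -1.74]
32.5 [ 4.91 13.03] [4.2  8.75] [2.29 3.68] [-0.67 -0.85]
35 [ 5.58 13.88] [4.87 9.6 ] [2.96 4.53] [0. 0.]
37.5 [ 6.28 14.7 ] [ 5.57 10.43] [3.67 5.36] [0.71 0.82]
40 [ 7.02 15.49] [ 6.32 11.22] [4.41 6.15] [1.45 1.62]
42 [ 7.64 16.1 ] [ 6.93 11.83] [5.03 6.76] [2.07 2.23]
43.5 [ 8.12 16.55] [ 7.41 12.27] [5.5 7.2] [2.54 2.67]
45 [ 8.61 16.98] [ 7.9 12.7] [5.99 7.63] [3.03 3.1 ]
```

Lifting well, with only the lid's weight on the wrist. Continuing.

Request:
apply_moves([
  [[0.29,0,1.04],0,1.5],
  [[0.63,0,2.08],0,1.5],
  [[1.01,0,3.09],0,1.5],
  [[1.44,0,4.09],0,1.5],
  [[1.91,0,5.07],0,1.5],
])

```text
clock: 10.97
position: [480.8, -147.6, 184.3]
orientation: [-2.236, -2.202, 0.002]
wrist_force: [0.8, 1.9, -4.8]
opening: 0.214
gripper_force: 59.1
```

Request:
apply_moves([
  [[0.51,0,0.96],0,1.5],
  [[1.06,0,1.89],0,1.5],
  [[1.66,0,2.8],0,1.5],
  [[2.29,0,3.68],0,1.5],
  [[2.96,0,4.53],0,1.5],
])

```text
clock: 11.38
position: [507.2, -147.5, 228.8]
orientation: [-2.232, -2.197, 0.009]
wrist_force: [-4.0, 1.1, -3.9]
opening: 0.212
gripper_force: 58.5
```

Request:
apply_moves([
  [[0.71,0,0.82],0,1.5],
  [[1.45,0,1.62],0,1.5],
  [[2.07,0,2.23],0,1.5],
  [[2.54,0,2.67],0,1.5],
  [[3.03,0,3.1],0,1.5],
])

```text
clock: 11.8
position: [534.4, -147.5, 260.0]
orientation: [-2.229, -2.191, 0.015]
wrist_force: [-11.5, 2.5, 5.0]
opening: 0.215
gripper_force: 58.3
```

Request:
apply_moves([
  [[0,0,0],0,1.5],
  [[0,0,0],0,1.5],
  [[0,0,0],0,1.5],
  [[0,0,0],0,1.5],
  [[0,0,0],0,1.5],
])

```text
clock: 12.22
position: [534.2, -147.5, 259.9]
orientation: [-2.229, -2.191, 0.015]
wrist_force: [-11.2, 1.8, 5.5]
opening: 0.206
gripper_force: 58.7
```

Run:
```python
from h import *
from workcell import r
o=r.get_obs(); p=o["position"]; print(o["clock"],p.round(1),o["wrist_force"],o["opening"],np.abs(o["dq"]).max())
print("lid deg",np.degrees(np.arctan2(p[2]-6-66,704-p[0]))-4.38)
im=r.read_camera("side")[:,:,::-1]; cv2.imwrite("pics/s8.png",cv2.resize(im[110:250,195:355],None,fx=4.5,fy=4.2,interpolation=cv2.INTER_CUBIC))
```

```text
12.2167 [ 534.2 -147.5  259.9] [-11.16223176   1.77445696   5.4643605 ] 0.20593994244223127 0.002760936592387065
lid deg 43.5111953802591
```

View pics/s8.png

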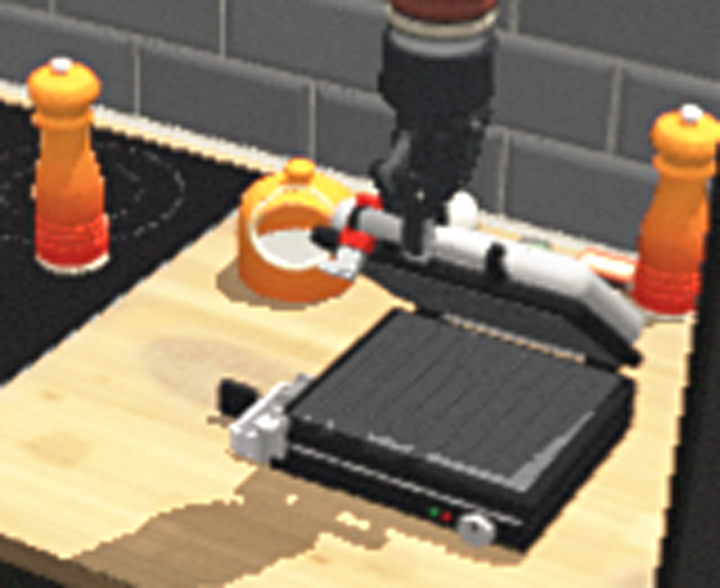

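The view shows the lid held half open, about 43.5°, with the bar in the gripper at (415,240). The red lock has been slid over and the tray is home. All is still, so I'm handing in.

```bash
python3 -c "
from workcell import r
print(r.close_job())"
```

```text
the job is handed in; nothing more can be done
None
```

I slid the drip tray home and opened the lock, and the gripper now holds the lid still at about 44°. The job is handed in, but no verdict came back; the cup, pepper mill, salt pig and spoon rest weren't touched.

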